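# Rack the repaired circuit boards and lock the rack

### The arm

A 6-joint arm with a two-finger parallel gripper is mounted at the origin on the work surface. World frame = base frame: x ahead of the robot, y to its left, z up, the work surface at z = 0. Lengths are in m, angles in rad, forces in N, time in s.
With the tool pointing down it reaches from about 0.25 to 0.725 m from the base axis. Payload 4 kg.
Tool frame: the origin (TCP) lies at the very end of the fingers, on their centre line; the grasp point (between the pads) lies 19 mm behind it; z points along the fingers, y is the line along which they close (so a half turn about z gives the same grasp; the last joint's range is limited). The gripper opens to 85 mm and grips with 20 to 120 N. Pads are 22 mm wide; open, the fingers measure 114 mm over their backs; the gripper's body (76 mm by 85 mm) begins 54 mm behind the grasp point. The pads swing forward as they close: fully open they stand 13 mm farther back than shut.
Start: joints at [1.188, 0.241, 0.005, 1.335, 0, 1.571], TCP at [0.187, 0.464, 0.201] pointing down, gripper open.
Joint ranges: [-2.72, 2.72], [-1.05, 1.87], [-1.09, 1.28], [-1.99, 2.15], [-1.42, 1.44], [-3.14, 3.14]. Speed limits (rad/s): [2.79, 2.79, 3.14, 3.14, 3.14, 3.14].

### API

Orientations are given as a unit quaternion [w, x, y, z].
In Python, from rig import env gives the robot as it stands. Calls block until the motion is done:
- env.move_ptp(position, orientation): joint-space move of the TCP to a pose.
- env.move_l(position, max_speed=0.15, orientation=None, max_force=None): straight line of the TCP; orientation=None keeps the orientation; max_speed is the mean speed in m/s. With max_force (N) it stops when the force on the tool has changed by that much, and returns True; else False.
- env.goto_joints(angles): joint-space move.
- env.grip(opening, squeeze=None): finger opening in m; squeeze is the grip in N (None keeps the last); returns when the fingers have stopped.
- env.wait(seconds).
- env.ik(position, orientation): joint angles nearest the present ones, or None.
- env.grab_frame(name): name is "scene" or "top"; returns the picture (480x640x3 uint8, red, green, blue); there is no depth.
- env.get_calibration(name): a dict with "intrinsics" (3x3 intrinsics, pixels), "position" and "rotation" of the camera in the world. Camera axes: x right, y down, z forward; pixel columns grow to the right and rows downward; lengths in m; the calibration is good to about 2 mm. A picture is of the moment at which its call begins. get_calibration takes no time and is no camera call.
A pose or a line that the arm cannot do raises env.PlanningError and nothing moves.
- env.hand_in(): hands the job in; it is judged then, once.
Readings, each from a call of its own:
- env.get_time(): time.
- env.get_qpos(): joint angles.
- env.get_qvel(): joint speeds.
- env.get_tau(): joint torques, N m.
- env.get_tcp_pos(): TCP position.
- env.get_orientation(): TCP orientation.
- env.get_force(): force on the tool from outside, world axes, zero at the start.
- env.get_wrist_torque(): the same for the moment, N m.
- env.get_finger_gap(): finger opening in m.
- env.get_gripper_force(): force on a finger pad.
Only numpy, scipy, OpenCV 4.12 (cv2) and the standard library are available. Lean on these libraries where they do the work, as an engineer would, in place of code of your own. Each camera call takes 0.05 s, during which the arm holds its last target. There are 200 camera calls.

### The job

Swing the yellow retaining bar out of the way and move every circuit board from the sloped stand into the black rack, each standing upright on its edge in its own slot, fully down and centred between the end lips. Then swing the bar closed over the boards until its lug is home in the fork, and push the orange-headed locking pin through the fork and lug until its head seats against the fork. Leave everything else on the bench where it is.

Things in the scene. Friction and masses are not known exactly. Their poses are not given: they have to be found in the camera images.
- rack: Black slotted rack, fixed. Origin: centre of underside; x runs along the slots, y across them, z up. Base 116 x 300 x 12 mm. Five slots 9 mm wide, at y = -68, -34, 0, 34, 68 mm, floor at z = 12 mm; ribs between them 70 x 25 mm, rounded tops at z = 58.5 mm guide a board in. End lips at x = +-48 mm reach z = 28 mm. Slots are free from above once the bar is 0.8 rad open.
- bar (a joint): Angle (rad) of the yellow retaining bar: 0 = closed at its stop, lying along the rack's +y over the boards' tops, lug between the fork plates, holes in line; grows to 1.25 as its free end swings level towards the rack's -x. Stays where left (0.05 N m). Bar 14 mm wide, z = 106 to 114 mm; the lug at its end is 256 mm from the hinge, 6 mm thick, 26 mm wide, hole 12 mm, top z = 143 mm.
- bar_knob (a point): Red round upright knob on the retaining bar, 16 mm across, from z = 114 to 150 mm, 140 mm from the hinge axis; the point is on its axis, 16 mm below its top. The knob may turn in the fingers as the bar swings.
- bar_hinge (a point): Point on the upright hinge axis of the retaining bar, at z = 110 mm, on a post 22 mm across at the rack's x = -28, y = -128 mm.
- fork_mouth (a point): Centre of the 10 mm hole in the fork's outer plate, on its outer face (rack x = -28, y = 139, z = 130 mm); axes as the rack's. The pin enters here, level, towards the rack's -y, through two plates 5 mm thick and the bar's lug between them: 22 mm in all. Plates 26 x 26 mm, carried by a post 20 x 22 mm at rack x = -5, y = 128 mm, 143 mm high.
- stand: Low metal stand, fixed, base 100 x 300 mm. Origin: centre of underside, z up. Five seats at its y = -84, -42, 0, 42, 84 mm hold boards, lower edge 20 mm up, leaning 30 degrees from upright, tops towards the stand's -y (about towards the robot). A backrest 70 mm wide reaches 55 mm up each board: the upper 35 mm is free on both faces. An 8 mm lip stands at the foot.
- pin: Headed locking pin lying on the bench: orange square head 24 x 24 mm, 30 mm long; steel shaft 8 mm thick, 36 mm long, its last 12 mm tapering to 2 mm. Origin: on the axis where head meets shaft (the shoulder); x points along the shaft to its tip, the head lies towards -x. Lying flat the axis is level, 12 mm up. 50 g.
- slot0 (a point): Middle of the floor of slot 1 of the rack (z = 12 mm); axes as the rack's, the slot runs along x.
- board0: Green circuit board on a grey 5 mm carrier plate: 80 mm wide (its x), 5 mm thick (its y), 90 mm tall (its z). Origin: middle of the lower edge; z points to the upper edge. The top 30 mm is bare; chips up to 4 mm high (look only) on the +y face below. About 110 g. Three to five of the boards are present.
- slot1 (a point): Middle of the floor of slot 2 of the rack (z = 12 mm); axes as the rack's, the slot runs along x.
- board1: Green circuit board on a grey 5 mm carrier plate: 80 mm wide (its x), 5 mm thick (its y), 90 mm tall (its z). Origin: middle of the lower edge; z points to the upper edge. The top 30 mm is bare; chips up to 4 mm high (look only) on the +y face below. About 110 g. Three to five of the boards are present.
- slot2 (a point): Middle of the floor of slot 3 of the rack (z = 12 mm); axes as the rack's, the slot runs along x.
- board2: Green circuit board on a grey 5 mm carrier plate: 80 mm wide (its x), 5 mm thick (its y), 90 mm tall (its z). Origin: middle of the lower edge; z points to the upper edge. The top 30 mm is bare; chips up to 4 mm high (look only) on the +y face below. About 110 g. Three to five of the boards are present.
- slot3 (a point): Middle of the floor of slot 4 of the rack (z = 12 mm); axes as the rack's, the slot runs along x.
- board3: Green circuit board on a grey 5 mm carrier plate: 80 mm wide (its x), 5 mm thick (its y), 90 mm tall (its z). Origin: middle of the lower edge; z points to the upper edge. The top 30 mm is bare; chips up to 4 mm high (look only) on the +y face below. About 110 g. Three to five of the boards are present.
- slot4 (a point): Middle of the floor of slot 5 of the rack (z = 12 mm); axes as the rack's, the slot runs along x.
- board4: Green circuit board on a grey 5 mm carrier plate: 80 mm wide (its x), 5 mm thick (its y), 90 mm tall (its z). Origin: middle of the lower edge; z points to the upper edge. The top 30 mm is bare; chips up to 4 mm high (look only) on the +y face below. About 110 g. Three to five of the boards are present.
- flux_jar: Amber jar with blue cap, 44 mm across, 50 mm high. Origin at the underside. A bystander, to be left alone.
- tape_roll: Yellow tape roll lying flat, 64 mm across, 19 mm high. Origin at the underside. A bystander, to be left alone.
- screwdriver: Blue screwdriver lying flat, 160 mm long. Origin at the underside. A bystander, to be left alone.
- spray_can: White spray can, 52 mm across, 170 mm high. Origin at the underside. A bystander, to be left alone.
- swab_cup: White cup, 68 mm across, 70 mm high. Origin at the underside. A bystander, to be left alone.
- parts_tray: Grey parts tray, 120 x 80 x 28 mm. Origin at the underside. A bystander, to be left alone.
- wrench: Small wrench lying flat, 130 mm long. Origin at the underside. A bystander, to be left alone.
Not all that is in view belongs to the job. There is more than one size of the pin; the one meant has the size given above. Leave any blue look-alike of the board4 alone.

How it is judged:
By the outcome, as a careful person would: the job done as asked, in the order asked, and still so for the second after the job is handed in, with the robot touching nothing.
Of board0, board1, board2, board3, board4 only 3 to 5 are there at a start; the rules pass over those that are not, and their reading is None.
At some moment in a run one of pin may be knocked a few centimetres aside while the robot is not near it.
It also fails if it takes over 210 s, if anything falls off the work surface, if the arm or the gripper's body presses on something with over 40 N, if the wrist force passes 120 N, or if a joint passes its speed limit or range.

## Working session

There is one attempt and no reset: what is moved stays moved. The work goes in short steps, each a Python script; the robot and the scene stay as the last script left them, time stands still between calls to the robot, and variables do not carry over. Pictures are saved under pics/ and viewed, at most 14 in all, crops included, and the job is handed in when it is done.

```bash
ls; mkdir -p pics; python3 - <<'E'
from rig import env
import cv2,numpy as np
np.set_printoptions(precision=4,suppress=True)
for n in("scene","top"):
    cv2.imwrite(f"pics/{n}0.png",env.grab_frame(n)[:,:,::-1])
    c=env.get_calibration(n); print(n,c["intrinsics"],c["position"],c["rotation"])
print(env.get_time(),env.get_orientation())
E
```

```text
pics
scene [[468.9081   0.     317.7188]
 [  0.     468.9081 249.3032]
 [  0.       0.       1.    ]] [ 1.0672 -0.0822  0.8728] [-0.2442  0.7366  0.598  -0.2007]
top [[621.0367   0.     316.4786]
 [  0.     621.0367 246.0048]
 [  0.       0.       1.    ]] [0.2986 0.0381 1.3367] [-0.0567  0.7129 -0.6968  0.0558]
0.1 [-0.0002  0.1902  0.9817 -0.0009]
```

View pics/scene0.png

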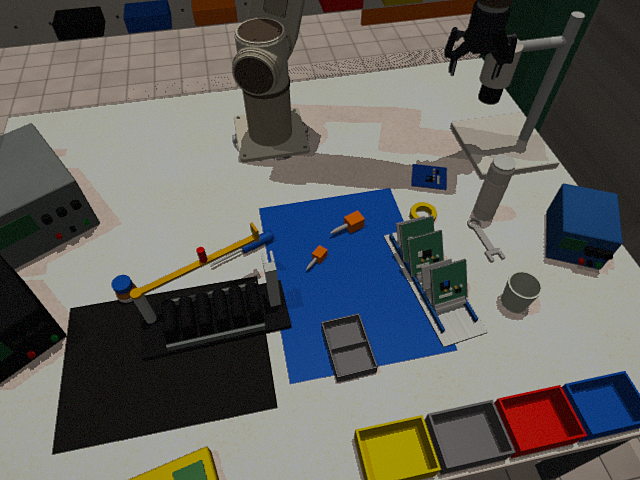

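View pics/top0.png

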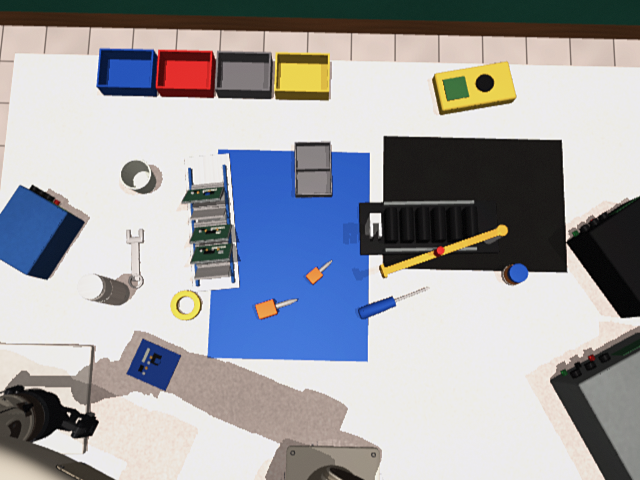

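The scene picture shows:
- Three green boards on the stand, at about (415,235), (428,252) and (447,283).
- The bar, part open, with its red knob at (201,255).
- Two orange pins, at (350,222) and (319,253).
- A blue look-alike board at (430,176).

The top view shows:
- The rack around (430,225) and the hinge at (503,230).
- The pins at (267,309) and (315,275).
- The stand at x 185–240, y 155–290.

The pin at (315,275) is about 30 px, or 65 mm, long. That fits the 66 mm total; the other is about 90 mm. I'll confirm in an enlarged crop.

```bash
cat > h.py <<'E'
import numpy as np,cv2
from scipy.spatial.transform import Rotation as R
np.set_printoptions(precision=4,suppress=True)
from rig import env
def q2m(q): return R.from_quat(np.r_[q[1:],q[0]]).as_matrix()
def m2q(m): q=R.from_matrix(m).as_quat(); return np.r_[q[3],q[:3]]
C={n:env.get_calibration(n) for n in("scene","top")}
def ray(n,uv):
    c=C[n]; d=q2m(np.array(c["rotation"]))@np.linalg.inv(c["intrinsics"])@np.r_[uv,1.]
    return np.array(c["position"]),d/np.linalg.norm(d)
def onz(n,uv,z):
    p,d=ray(n,uv); return p+d*(z-p[2])/d[2]
def proj(n,P):
    c=C[n]; v=c["intrinsics"]@(q2m(np.array(c["rotation"])).T@(np.array(P)-c["position"])); return v[:2]/v[2]
def tri(us,ut):
    A=np.zeros((3,3));b=np.zeros(3)
    for n,u in(("scene",us),("top",ut)):
        p,d=ray(n,u);M=np.eye(3)-np.outer(d,d);A+=M;b+=M@p
    return np.linalg.solve(A,b)
def blobs(img,lo,hi,minA=15):
    hsv=cv2.cvtColor(img,cv2.COLOR_RGB2HSV)
    m=cv2.inRange(hsv,np.array(lo),np.array(hi))
    n,l,s,c=cv2.connectedComponentsWithStats(m)
    return [(s[i],c[i],l==i) for i in range(1,n) if s[i][4]>=minA]
E
python3 - <<'E'
from h import *
t=cv2.imread("pics/top0.png");s=cv2.imread("pics/scene0.png")
a=cv2.resize(t[195:320,245:520],(800,364),interpolation=cv2.INTER_CUBIC)
b=cv2.resize(t[145:300,170:250],(0,0),fx=1.5,fy=1.5)
cv2.imwrite("pics/c1.png",a)
a=cv2.resize(t[145:300,175:245],(271,600),interpolation=cv2.INTER_CUBIC)
b=cv2.resize(s[200:345,375:495],(496,600),interpolation=cv2.INTER_CUBIC)
cv2.imwrite("pics/c2.png",np.hstack([a,b]))
T=t[:,:,::-1].copy();S=s[:,:,::-1].copy()
for n,I in(("top",T),("scene",S)):
  for nm,lo,hi in(("orange",(5,150,120),(16,255,255)),("red",(0,180,90),(3,255,255)),("yellow",(18,130,100),(30,255,255)),("green",(55,80,30),(90,255,255))):
    for st,c,m in blobs(I,lo,hi):
        if st[0]>100 and st[1]>100 and st[1]<340:
            r=cv2.minAreaRect(np.argwhere(m)[:,::-1].astype(np.float32)); print(n,nm,st,c,np.array(r[0]),np.array(r[1]),r[2],onz(n,c,0.024))
E
```

```text
top orange [306 268  17  16 150] [314.06   275.3733] [314.0854 275.2317] [10.776  13.8995] 51.34019470214844 [0.446  0.0459 0.024 ]
top orange [256 300  21  19 277] [265.9856 308.9206] [265.8 308.9] [14.8627 18.6574] 71.56504821777344 [0.3726 0.1455 0.024 ]
top red [436 246   8   9  52] [439.5 250. ] [439.5001 250.    ] [6.364  7.7782] 45.0 [ 0.5066 -0.221   0.024 ]
top yellow [443 224  65  31 541] [476.6987 238.7209] [474.3087 238.2809] [11.9893 69.1339] 72.69947814941406 [ 0.5329 -0.301   0.024 ]
top yellow [380 251  56  26 434] [406.9355 262.8756] [406.8311 260.9477] [13.2131 56.1506] 69.04422760009766 [ 0.4773 -0.1514  0.024 ]
top yellow [171 291  29  29 435] [185.3402 304.9057] [185. 305.] [28. 28.] 90.0 [0.3772 0.3158 0.024 ]
top green [183 188  39  13 222] [201.5856 195.1667] [201.9836 193.8197] [ 9.7779 38.9304] 84.80557250976562 [0.6152 0.2939 0.024 ]
top green [616 199  20  14  47] [625.2128 205.5106] [625.3461 205.2692] [ 1.9415 23.0201] 56.30992889404297 [ 0.6133 -0.6237  0.024 ]
top green [191 225  39  16 295] [209.4203 233.7085] [209.9959 232.4549] [12.1318 39.202 ] 84.
[... 1646 characters left out ...]
26.3674 253.1079] [41.4316 31.9981] 84.5596694946289 [0.4917 0.2828 0.024 ]
scene green [566 238  22   9  57] [575.6316 241.4386] [576.2294 242.2177] [20.9338  6.1825] 12.528807640075684 [0.5439 0.6259 0.024 ]
scene green [562 244  12   6  20] [567.3 246.1] [567.4808 246.5962] [10.9825  3.7262] 11.309932708740234 [0.5521 0.6004 0.024 ]
scene green [423 257  11   7  31] [428.6452 260.2581] [427.55   260.6501] [6.0083 9.4868] 71.56504821777344 [0.5246 0.2795 0.024 ]
scene green [433 261  34  43 892] [449.833  280.1536] [449.6941 282.0235] [39.8822 33.2863] 85.60128784179688 [0.584 0.306 0.024]
scene green [595 262   7   7  37] [598.1892 264.9189] [598. 265.] [6. 6.] 90.0 [0.6137 0.6399 0.024 ]
```

View pics/c1.png

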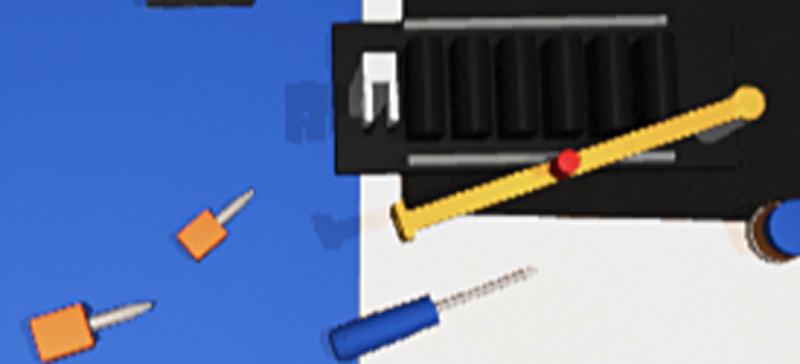

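View pics/c2.png

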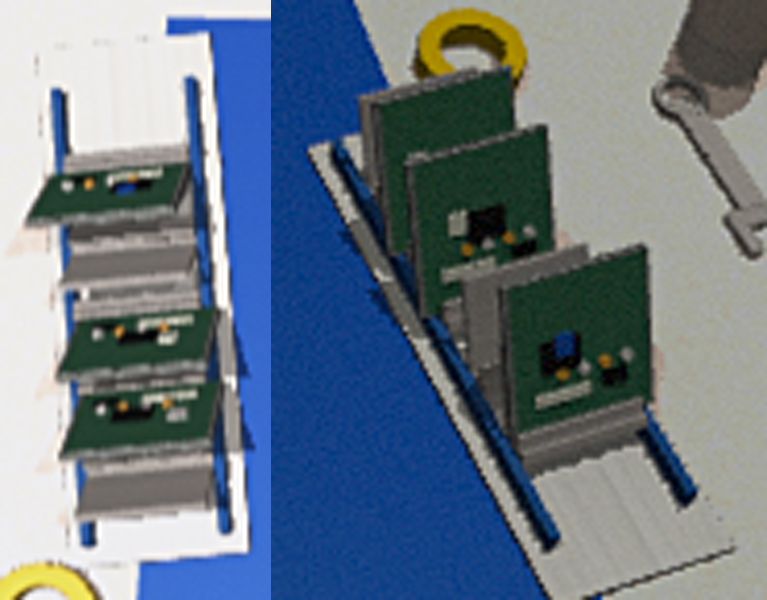

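The pin meant is the small one at top (314,275). Its head measures 10.8×13.9 px, or 22.8×29.4 mm, which matches 24×30. The other, at (266,309), has a head of 31×39 mm, so it is the wrong size. The crop confirms this. The three green boards each lean towards the robot against grey backrests. Next I'll measure the rack, stand boards, bar and pin.

```bash
cat >> h.py <<'E'
def quad(m):
    h=cv2.convexHull(np.argwhere(m)[:,::-1].astype(np.int32))
    for e in np.arange(.5,12,.25):
        a=cv2.approxPolyDP(h,e,True)
        if len(a)<=4: return a[:,0].astype(float)
def boards(img):
    out=[]
    for st,c,m in blobs(img,(55,80,25),(90,255,255),150):
        if 175<st[0]<240 and 150<st[1]<300:
            q=quad(m); q=q[np.argsort(q[:,1])]
            lo=q[2:][np.argsort(q[2:,0])]   # top edge of the board: left, right
            P=[onz("top",u+np.r_[0,.5],.0992) for u in lo]
            out.append((lo,P))
    return out
def pinpose(img,near=None):
    best=None
    for st,c,m in blobs(img,(5,150,120),(16,255,255),60):
        r=cv2.minAreaRect(np.argwhere(m)[:,::-1].astype(np.float32))
        if 100<st[0]<450 and 180<st[1]<400 and 90<st[4]<215: best=(c,r,m,st[4])
    c,r,m,A=best
    head=onz("top",np.array(c),.022)
    hsv=cv2.cvtColor(img,cv2.COLOR_RGB2HSV)
    sh=(hsv[:,:,1]<90)&(hsv[:,:,2]>90)
    yy,xx=np.mgrid[:480,:640]; sh&=(np.hypot(xx-c[0],yy-c[1])<26)&~cv2.dilate(m.astype(np.uint8),np.ones((3,3))).astype(bool)
    n,l,s,cc=cv2.connectedComponentsWithStats(sh.astype(np.uint8))
    i=1+np.argmax(s[1:,4]); shp=onz("top",cc[i],.014)
    d=shp-head; b=cv2.boxPoints(r)
    e=[onz("top",b[k],.024)-onz("top",b[k-1],.024) for k in(1,2)]
    a0=np.arctan2(d[1],d[0]); ang=[]
    for v in e:
        a=np.arctan2(v[1],v[0]); a=a0+(a-a0+np.pi/4)%(np.pi/2)-np.pi/4; ang.append(a)
    return head,a0,np.mean(ang),A,s[i,4],[np.linalg.norm(v) for v in e]
E
python3 - <<'E'
from h import *
T=cv2.imread("pics/top0.png")[:,:,::-1].copy();S=cv2.imread("pics/scene0.png")[:,:,::-1].copy()
for lo,P in boards(T):
    d=P[1]-P[0]; print("board",lo.ravel(),P[0],P[1],np.linalg.norm(d),"mid",(P[0]+P[1])/2,"dir",np.degrees(np.arctan2(d[1],d[0])))
print("pin",*pinpose(T))
# lips
hsv=cv2.cvtColor(T,cv2.COLOR_RGB2HSV)
m=((hsv[:,:,1]<60)&(hsv[:,:,2]>90)&(hsv[:,:,2]<200)).astype(np.uint8)
for y0,y1,nm in((198,207,"+x"),(244,256,"-x")):
    sub=np.zeros_like(m); sub[y0:y1,386:476]=m[y0:y1,386:476]
    p=np.argwhere(sub)[:,::-1].astype(float)
    # column centroid line fit
    cols=[(x,p[p[:,0]==x][:,1].mean()) for x in np.unique(p[:,0]) if (p[:,0]==x).sum()>=2]
    cols=np.array(cols); f=np.polyfit(*cols.T,1)
    cols=cols[abs(np.polyval(f,cols[:,0])-cols[:,1])<.8]; f=np.polyfit(*cols.T,1)
    xs=cols[[0,-1],0]; A,B=[onz("top",[x,np.polyval(f,x)],.028) for x in xs]
    print("lip",nm,len(cols),xs,f,A,B,"yaw",np.degrees(np.arctan2(*(-(B-A)[:2]*[1,-1])))*1)
# base left edge : dark vs blue
dark=hsv[:,:,2]<60
E=[]
for r in range(206,254):
    row=T[r,340:385].astype(int); k=np.argmax(row[:,2]<70) ; E.append((r,340+k))
print([e[1] for e in E])
col=T[195:262,372].astype(int).sum(1); print("rows dark at col372",195+np.flatnonzero(col<110)[[0,-1]])
print("knob top tri",tri([199.9,247.8],[439.5,250]))
for nm,I,box in(("top",T,(495,222,515,240)),("scene",S,(125,285,145,300))):
    h=cv2.cvtColor(I,cv2.COLOR_RGB2HSV);mm=cv2.inRange(h,(18,130,100),(30,255,255));x0,y0,x1,y1=box
    p=np.argwhere(mm[y0:y1,x0:x1])[:,::-1]+[x0,y0]; print("hinge",nm,p.min(0),p.max(0),p.mean(0))
# fork post top white
w=(hsv[:,:,1]<40)&(hsv[:,:,2]>200); sub=w[205:245,366:386]; print("\n".join("".join(".#"[int(v)] for v in r) for r in sub))
E
```

```text
board [183. 200. 217. 197.] [0.585  0.3166 0.0992] [0.5929 0.2475 0.0992] 0.06954627200206648 mid [0.589  0.2821 0.0992] dir -83.50345397594
board [191. 240. 225. 237.] [0.5026 0.2958 0.0992] [0.5104 0.2274 0.0992] 0.06883553018534254 mid [0.5065 0.2616 0.0992] dir -83.55998049274302
board [192. 260. 227. 257.] [0.462  0.2915 0.0992] [0.4696 0.2215 0.0992] 0.0704847524328854 mid [0.4658 0.2565 0.0992] dir -83.73289064386653
pin [0.4462 0.046  0.022 ] -0.810103552254602 -0.8731845572411651 150 49 [np.float64(0.029617182785719166), np.float64(0.023001199000961734)]
lip +x 88 [386. 473.] [ -0.0149 208.7135] [ 0.6062 -0.1056  0.028 ] [ 0.6133 -0.2935  0.028 ] yaw -177.81055439434616
lip -x 60 [386. 475.] [ -0.0163 255.8102] [ 0.5044 -0.1062  0.028 ] [ 0.5118 -0.296   0.028 ] yaw -177.74738334381792
[np.int64(359), np.int64(359), np.int64(359), np.int64(359), np.int64(359), np.int64(359), np.int64(359), np.int64(359), np.int64(359), np.int64(359), np.int64(359), np.int64(359), np.int64(359), np.int64(359), np.int64(359), np.int64(359), np.int64(360), np.int64(360), np.int64(360), np.int64
[... 737 characters left out ...]
.......
....................
....###......##.....
....###########.....
....###########.....
....###########.....
....###########.....
....###########.....
....###########.....
....###########.....
....###########.....
....###########.....
....###......##.....
....###......##.....
....###......##.....
....###......##.....
.....##......##.....
.....##......###....
.....##......###....
.....##......###....
.....##......###....
.....##......###....
.....##......###....
.....##......###....
.....##.......##....
....................
....................
....................
....................
....................
....................
....................
....................
....................
```

```bash
python3 - <<'E'
from h import *
T=cv2.imread("pics/top0.png")[:,:,::-1].copy()
H=onz("top",[501.2,230.2],.114); K=onz("top",[439.5,250],.150)
F=onz("top",[375.3,224.0],.143)
yaw=np.radians(2.2)
def rk(P,o): c,s=np.cos(yaw),np.sin(yaw); return np.array([[c,s],[-s,c]])@(P[:2]-o)
print("hinge",H,"knob",K,"fork",F, "HK",np.linalg.norm(K[:2]-H[:2]),tri([136,291],[501.2,230.2]))
d=F-H; print("HF len",np.linalg.norm(d[:2]),"expect",np.hypot(10,256)," yaw from HF",np.degrees(np.arctan2(-d[0],d[1])+np.arctan2(10,256)))
c,s=np.cos(yaw),np.sin(yaw);Rz=np.array([[c,-s],[s,c]])
print("origin from hinge",H[:2]-Rz@[-.028,-.128]," from fork",F[:2]-Rz@[-.018,.128])
o=F[:2]-Rz@[-.018,.128]
# lips' midline at rack
for P in([.5553,-.1059],[.5626,-.2948]): print("mid lips in rack",rk(np.array(P),o))
L=onz("top",[359.3,228],.012); print("left edge in rack",rk(L,o),"expect y .150")
k=rk(K,o)-[-.028,-.128]; print("bar angle",np.arctan2(-k[0],k[1]),np.linalg.norm(k))
for st,c,m in blobs(T,(55,80,25),(90,255,255),150):
    if 175<st[0]<240:
        p=np.argwhere(m)[:,::-1].astype(float)
        g=lambda a,b:p[(a*p[:,0]+b*p[:,1])>=(a*p[:,0]+b*p[:,1]).max()-.6].mean(0)
        bl=g(-1,1.5)+[-.4,.4];br=g(1,1.5)+[.4,.4]
        A,B=[onz("top",u,.0992) for u in(bl,br)]; e=B-A
        print("board",bl,br,np.linalg.norm(e),(A+B)/2,np.degrees(np.arctan2(e[1],e[0])))
E
```

```text
hinge [ 0.5353 -0.3271  0.114 ] knob [ 0.4867 -0.1961  0.15  ] fork [ 0.5364 -0.0723  0.143 ] HK 0.13973739178934363 [ 0.5353 -0.3269  0.1139]
HF len 0.2548500529852794 expect 256.1952380509833  yaw from HF 1.9901481488612307
origin from hinge [ 0.5584 -0.1981]  from fork [ 0.5593 -0.1995]
mid lips in rack [-0.0004  0.0937]
mid lips in rack [-0.0004 -0.0954]
left edge in rack [-0.0007  0.1499] expect y .150
bar angle 0.3201870164991896 0.14132588206884186
board [182.6 200.4] [217.9 196.9] 0.07226617618249738 [0.5897 0.2816 0.0992] -82.86398745174354
board [190.6 240.4] [225.9 236.9] 0.07152778881226436 [0.5072 0.2611 0.0992] -82.92730338028174
board [191.6 260.4] [227.4 257.4] 0.07208957893504309 [0.466  0.2565 0.0992] -83.84325350918864
```

```bash
python3 - <<'E'
from h import *
T=cv2.imread("pics/top0.png")[:,:,::-1].copy()
for st,c,m in blobs(T,(50,60,25),(95,255,255),150):
    if 175<st[0]<240:
        x,y,w,h=st[:4]
        if y>230 and y<250: print("\n".join("".join(".#"[int(v)] for v in r) for r in m[y-1:y+h+1,x-1:x+w+1]))
        X=np.arange(x+4,x+w-5); B=np.array([np.flatnonzero(m[:,i])[-1]+.5 for i in X]); f=np.polyfit(X,B,1)
        for _ in range(2): k=abs(np.polyval(f,X)-B)<.8; f=np.polyfit(X[k],B[k],1)
        U=[np.array([e,np.polyval(f,e)]) for e in(x-.5,x+w-.5)]
        A,Bq=[onz("top",u,.0992) for u in U]; e=Bq-A
        print(st,U[0],U[1],np.linalg.norm(e),(A+Bq)/2,np.degrees(np.arctan2(e[1],e[0])))
E
```

```text
[183 188  39  13 246] [182.5    200.8481] [221.5    196.9178] 0.0798495171607621 [0.5893 0.278  0.0992] -82.76938368499728
[191 225  39  16 318] [190.5    240.4462] [229.5    236.7935] 0.07899837136888042 [0.5074 0.2576 0.0992] -83.24541026641438
.........................................
.....................................#...
...................................#####.
...................................#####.
..............#######..............#####.
......##############...............#####.
.....#######..#..###...........########..
.....###..........##....#....##########..
.....###....##....##....##.......######..
....####....#..........####......######..
....#####..##..........####......#####...
....#########....##########.....######...
...###################################...
...###################################...
..###################################....
..###################################....
..##############################.........
.#####################...................
.###########.............................
.#.......................................
.........................................
[192 243  39  19 351] [191.5    261.1571] [230.5    257.1399] 0.07863347872396832 [0.4656 0.2535 0.0992] -82.73727098448053
```

```bash
python3 - <<'E'
import cv2,numpy as np
t=cv2.imread("pics/top0.png");s=cv2.imread("pics/scene0.png")
a=cv2.resize(t[222:266,184:236],(473,400),interpolation=cv2.INTER_NEAREST)
b=cv2.resize(s[258:308,426:472],(0,0),fx=7,fy=7,interpolation=cv2.INTER_NEAREST)[:400]
b=cv2.copyMakeBorder(b,0,400-len(b),0,0,cv2.BORDER_CONSTANT)
cv2.imwrite("pics/c3.png",np.hstack([a,b]))
E
```

```text
(no output)
```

View pics/c3.png

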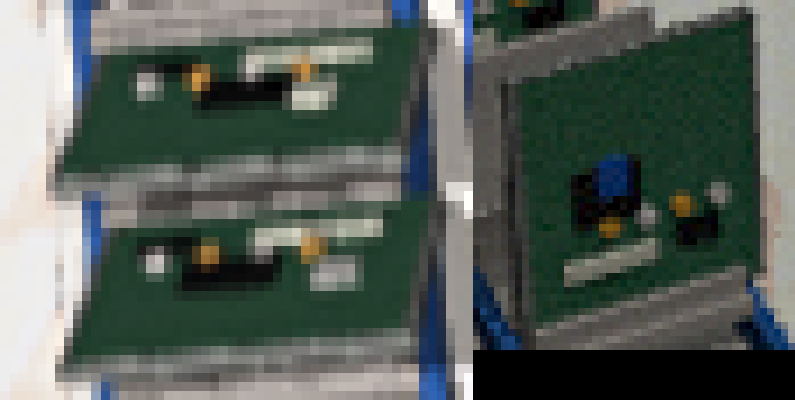

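The enlarged crop shows a grey carrier margin of about 2.5 mm around the green. The centres of the green top edges are at about (209.5,259.5) and (208.7,239.2). By spacing, the boards sit in seats -42, 0 and +84.

The rack is consistent: its origin is at (0.559,-0.199) with yaw 2.15°, the lip midline agrees to 0.4 mm, and the bar angle is 0.32. Now I'll open the bar.

```bash
cat >> h.py <<'E'
RO=np.array([.5588,-.1990]); RY=np.radians(2.15)
cr,sr=np.cos(RY),np.sin(RY); RR=np.array([[cr,-sr],[sr,cr]])
def rack(x,y,z): return np.r_[RO+RR@[x,y],z]
def knob(th,z): return rack(-.028-.14*np.sin(th),-.128+.14*np.cos(th),z)
def frame(z,y):
    z=np.array(z,float);y=np.array(y,float);return m2q(np.c_[np.cross(y,z),y,z])
def down(a): return frame([0,0,-1],[np.cos(a),np.sin(a),0])
def pick(pts,qs):
    """orientation among qs whose ik exists at all pts with least joint motion"""
    q0=np.array(env.get_qpos());best=None
    for q in qs:
        J=[env.ik(p,q) for p in pts]
        if any(j is None for j in J): continue
        c=max(abs(np.array(j)-q0).max() for j in J)+abs(J[0][5])*.3
        if best is None or c<best[0]: best=(c,q)
    return best[1]
E
python3 - <<'E'
from h import *
p=np.array(env.get_tcp_pos()); env.move_l(p+[0,0,.1],.25)
a=RY-.7  # tangent direction of swing at mid angle
ang=np.linspace(.32,1.13,8)
q=pick([knob(.32,.25)]+[knob(t,.119) for t in ang],[down(a),down(a+np.pi),down(RY),down(RY+np.pi),down(0.4),down(.4+np.pi)])
env.move_ptp(knob(.32,.22),q); env.grip(.05,40)
env.move_l(knob(.32,.119),.12,max_force=15)
env.grip(0,35); print("gap",env.get_finger_gap(),env.get_tcp_pos(),env.get_force())
for t in ang[1:]: env.move_l(knob(t,.119),.10)
print(env.get_force(),env.get_finger_gap())
env.grip(.05); env.move_l(knob(ang[-1],.24),.2)
env.move_ptp([.30,.2,.35],q)
I=env.grab_frame("top");cv2.imwrite("pics/top1.png",I[:,:,::-1])
for st,c,m in blobs(I,(0,180,90),(3,255,255)):
    if 350<c[0]<520: K=onz("top",c,.15); k=RR.T@(K[:2]-RO)-[-.028,-.128]; print(c,K,"bar",np.arctan2(-k[0],k[1]),np.linalg.norm(k))
print(env.get_time())
E
```

```text
gap 7.371514647226454e-05 [ 0.4869 -0.1969  0.1194] [ 0.0628 -0.2925  1.7545]
[ 0.0448 -0.1789  5.7894] 0.00014540957852116212
[470.4419 287.2093] [ 0.4159 -0.2548  0.15  ] bar 0.9846085094234527 0.1403460520695659
10.5
```

The bar is now at 0.985 rad, which is past 0.8. The fingers closed empty, so they pushed the knob rather than gripping it, and I'll allow for that when closing. Now the first board, from the near seat (-42).

```bash
cat >> h.py <<'E'
A7=np.radians(7.0); SY=np.array([np.cos(A7),np.sin(A7),0]); Z=np.array([0,0,1.])
BZ=-.5*SY+np.cos(np.pi/6)*Z; BY=np.cos(np.pi/6)*SY+.5*Z
TOPPX={1:(209.5,259.5),2:(208.7,239.2),4:(200.6,199.2)}
def btop(i): return onz("top",np.array(TOPPX[i]),.097)+.0025*BZ-.0025*BY
E
python3 - <<'E'
from h import *
for i in TOPPX: b=btop(i); print(i,b,b-.09*BZ)
i=1; b=btop(i); g=b-.032*BZ   # TCP 58 mm above lower edge
qs=[frame(-BZ,BY),frame(-BZ,-BY)]
pts=[g+.13*BZ,g+.06*BZ,g]
for q in qs: print([env.ik(p,q) for p in pts])
q=pick(pts,qs)
env.grip(.022,60); print("gap",env.get_finger_gap())
env.move_ptp(pts[0],q); 
env.move_l(g,.10,max_force=12); print("tcp err",np.array(env.get_tcp_pos())-g,env.get_force())
env.grip(0,60); print("gap",env.get_finger_gap(),env.get_gripper_force())
cv2.imwrite("pics/s2.png",env.grab_frame("scene")[150:350,340:520,::-1].repeat(3,0).repeat(3,1))
print(env.get_time())
E
```

```text
1 [0.4617 0.2564 0.0979] [0.5064 0.2619 0.02  ]
2 [0.5031 0.2601 0.0979] [0.5478 0.2656 0.02  ]
4 [0.5857 0.2809 0.0979] [0.6304 0.2864 0.02  ]
[array([ 0.7496, -0.1212, -0.5805,  0.6743, -0.2979,  2.1315]), array([ 0.6935,  0.0129, -0.6392,  0.4666, -0.2738,  2.0788]), array([ 0.6521,  0.1459, -0.6656,  0.2971, -0.2555,  2.0403])]
[array([ 0.7496, -0.1212, -0.5805,  0.6743, -0.2979, -1.0101]), array([ 0.6935,  0.0129, -0.6392,  0.4666, -0.2738, -1.0628]), array([ 0.6521,  0.1459, -0.6656,  0.2971, -0.2555, -1.1013])]
gap 0.02212972947211971
tcp err [0.0002 0.0002 0.0006] [-0.6559  0.285  -0.2066]
gap -6.240222814059306e-05 1.4382446726085618
13.675
```

View pics/s2.png

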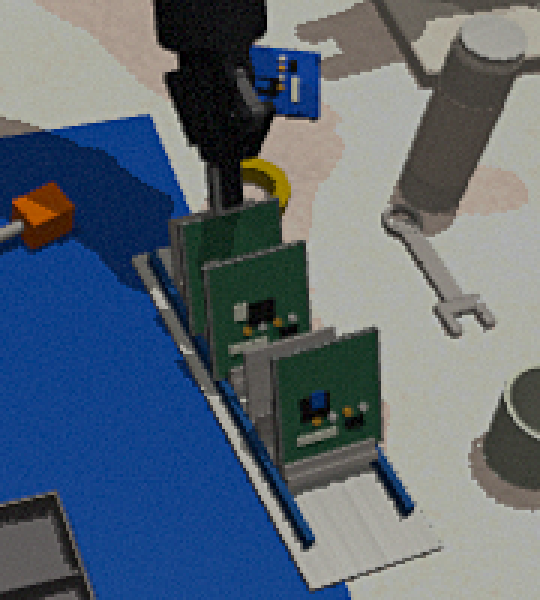

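The crop shows the closed fingers at about (225,200), behind the board on the robot side rather than astride it. I'll check with the top view and project the TCP into it.

```bash
python3 - <<'E'
from h import *
I=env.grab_frame("top")
p=np.array(env.get_tcp_pos()); ax=q2m(np.array(env.get_orientation()))[:,2]
a=I[200:300,150:283].copy(); a=cv2.resize(a,(798,600),interpolation=cv2.INTER_CUBIC)
for n,P in(("t",p),("g",p-.019*ax),("b",p-.073*ax)):
    u=proj("top",P); us=proj("scene",P); print(n,P,u,us); cv2.circle(a,tuple(int(v) for v in (u-[150,200]+.5)*6),4,(255,0,0),-1)
cv2.imwrite("pics/t3.png",a[:,:,::-1])
E
```

```text
t [0.4779 0.2588 0.0709] [211.0345 255.0376] [416.3201 232.4836]
g [0.4685 0.2576 0.0873] [210.0271 258.4867] [415.6274 224.5199]
b [0.4416 0.2543 0.1341] [207.0029 268.8413] [413.6001 201.2121]
```

View pics/t3.png

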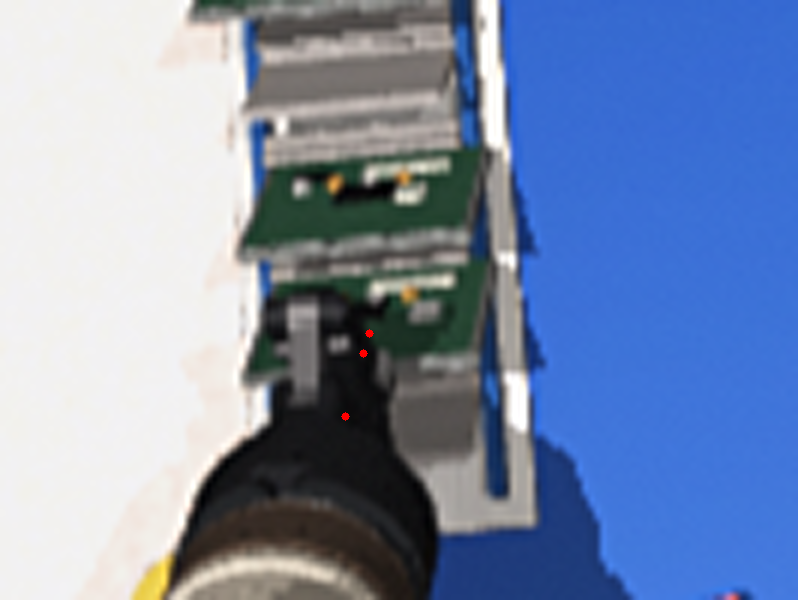

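The top crop has the projected TCP at (369,333). The fingers appear at x≈310 and x≈380, side by side across the image, so the closing direction doesn't look as I expected. I'll back off and check the gripper geometry in free air.

```bash
python3 - <<'E'
from h import *
print(env.get_orientation(),"target",frame(-BZ,BY),frame(-BZ,-BY))
ax=q2m(np.array(env.get_orientation())); print(ax)
env.grip(.022); p=np.array(env.get_tcp_pos()); env.move_l(p+.14*BZ,.15)
env.move_ptp([.42,.12,.22],down(0)); env.grip(.06); print(env.get_finger_gap())
p=np.array(env.get_tcp_pos()); ax=q2m(np.array(env.get_orientation())); print(p,ax)
out=[]
for n,(w,h) in(("scene",(80,90)),("top",(80,90))):
    I=env.grab_frame(n); u0=proj(n,p-.03*ax[:,2]); x0,y0=(u0-[w/2,h/2]).astype(int)
    a=cv2.resize(I[y0:y0+h,x0:x0+w],None,fx=5,fy=5,interpolation=cv2.INTER_CUBIC)
    for P,c in((p,(255,0,0)),(p+.03*ax[:,1],(0,255,0)),(p-.03*ax[:,1],(0,255,0)),(p-.073*ax[:,2],(255,0,255))):
        cv2.circle(a,tuple(int(v) for v in (proj(n,P)-[x0,y0]+.5)*5),4,c,-1)
    out.append(a)
cv2.imwrite("pics/g4.png",np.hstack(out)[:,:,::-1])
I=env.grab_frame("top");
for st,c,m in blobs(I,(0,180,90),(3,255,255)):
    if 350<c[0]<520: print(c)
E
```

```text
[0.1716 0.6399 0.7233 0.1945] target [0.1715 0.64   0.7234 0.1938] [-0.1938  0.7234 -0.64    0.1715]
[[-0.1221  0.859   0.4972]
 [ 0.9925  0.1053  0.0617]
 [ 0.0006  0.5011 -0.8654]]
0.05953968045985504
[0.4195 0.1206 0.2201] [[-0.0016  1.      0.0004]
 [ 1.      0.0016  0.0001]
 [ 0.0001  0.0004 -1.    ]]
[470.4286 287.2619]
```

View pics/g4.png

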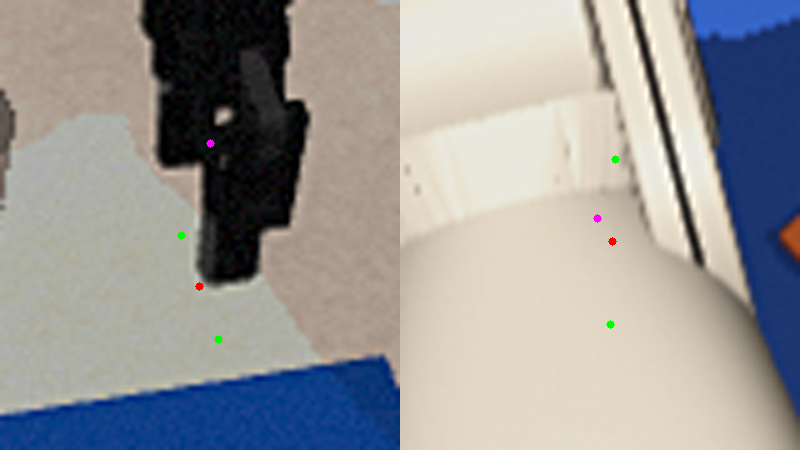

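The scene crop shows the fingertip at (228,278), but the projected TCP is at (199,286) and the closing points are elsewhere. To settle the tool geometry, I'll touch down with closed fingers on a free patch of the mat and look at that.

```bash
python3 - <<'E'
from h import *
env.grip(0,40)
q=down(0); env.move_ptp([.50,.11,.10],q); print(env.get_qpos())
h=env.move_l([.50,.11,-.004],.04,max_force=6); print(h,env.get_tcp_pos(),env.get_force())
p=np.array(env.get_tcp_pos()); ax=q2m(np.array(env.get_orientation()))
env.move_l([.50,.11,.003],.04)
out=[]
for n in("scene","top"):
    I=env.grab_frame(n); u0=proj(n,p+[0,0,.05]); w,h=100,130; x0,y0=(u0-[w/2,h/2]).astype(int)
    a=cv2.resize(I[y0:y0+h,x0:x0+w],None,fx=4,fy=4,interpolation=cv2.INTER_CUBIC)
    a=np.clip(a.astype(float)*1.8,0,255).astype(np.uint8)
    for P,c in((p,(255,0,0)),(p+.03*ax[:,1],(0,255,0)),(p-.03*ax[:,1],(0,255,0)),(p-.073*ax[:,2],(255,0,255)),(p-.15*ax[:,2],(255,255,0))):
        cv2.circle(a,tuple(int(v) for v in (proj(n,P)-[x0,y0]+.5)*4),3,c,-1)
    out.append(a)
cv2.imwrite("pics/g5.png",np.hstack(out)[:,:,::-1]); print(env.get_time())
E
```

```text
[ 0.2165  0.3306 -0.1431  1.0982  0.0002  1.7875]
False [ 0.5001  0.11   -0.0038] [-0.4718  0.4658  0.0677]
20.825
```

View pics/g5.png

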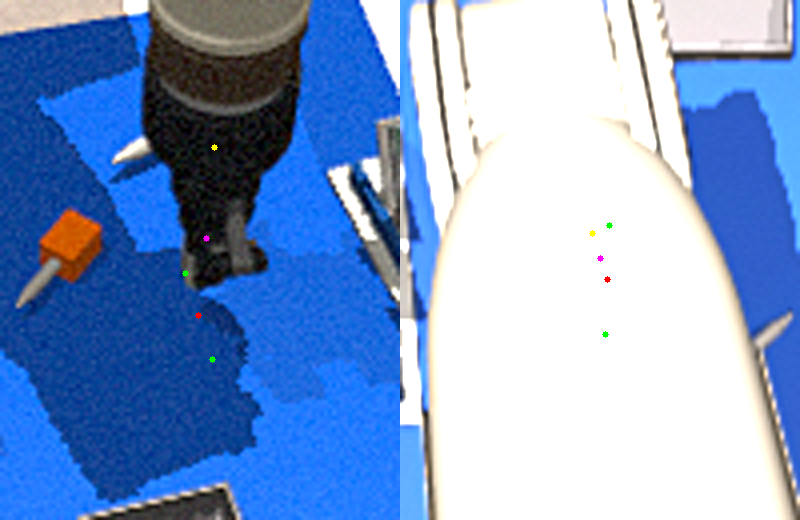

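Reported TCP z was -3.8 mm with no contact. The picture shows fingertips at (205,285), about 30 px above the projected TCP at (198,315), so the real fingertips are well short of the reported TCP. I'll probe the true offset by descending until contact.

```bash
python3 - <<'E'
from h import *
try:
    h=env.move_l([.50,.11,-.06],.03,max_force=5)
except env.PlanningError as e: print(e); h=env.move_l([.50,.11,-.03],.03,max_force=5)
print(h,env.get_tcp_pos(),env.get_force(),env.get_finger_gap())
p=np.array(env.get_tcp_pos()); ax=q2m(np.array(env.get_orientation()))
I=env.grab_frame("scene"); 
p0=np.array([.5,.11,0.]);u0=proj("scene",p0+[0,0,.03]);w,h=100,75;x0,y0=(u0-[w/2,h/2]).astype(int)
a=cv2.resize(I[y0:y0+h,x0:x0+w],None,fx=8,fy=8,interpolation=cv2.INTER_CUBIC); a=np.clip(a.astype(float)*2.5,0,255).astype(np.uint8)
for P,c in((p0,(255,0,0)),(p0+[.02,0,0],(0,255,0)),(p0-[.02,0,0],(0,255,0)),(p0+[0,.02,0],(255,255,0)),(p0+[0,0,.073],(255,0,255))):
    cv2.circle(a,tuple(int(v) for v in (proj("scene",P)-[x0,y0]+.5)*8),3,c,-1)
cv2.imwrite("pics/g6.png",a[:,:,::-1])
E
```

```text
True [ 0.4999  0.11   -0.0306] [-0.9893 -0.6009  5.8019] -1.8944275670282e-05
```

View pics/g6.png

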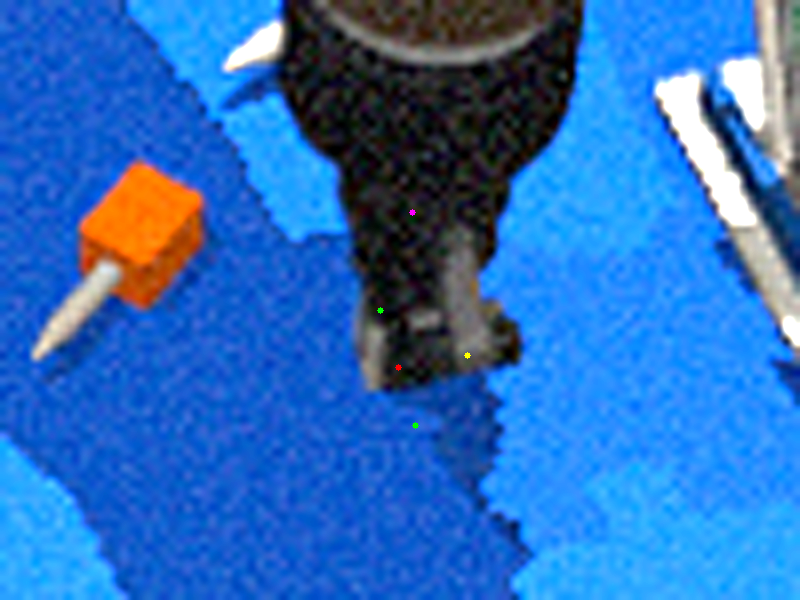

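After contact at z=-30.6 mm the crop shows the fingertip block at about (370–520,350–390), offset from the nominal point at (398,367). I'll take one four-panel calibration picture close to the camera, with gap 0 and 0.08 at yaw 0 and 90°.

```bash
python3 - <<'E'
from h import *
env.move_l([.50,.11,.25],.2)
out=[]
P0=np.array([.55,.0,.32])
for a in(0,np.pi/2):
    env.move_ptp(P0,down(a)); row=[]
    for g in(0,.08):
        env.grip(g)
        p=np.array(env.get_tcp_pos()); ax=q2m(np.array(env.get_orientation()))
        I=env.grab_frame("scene");w,h=120,90;x0,y0=(proj("scene",p-.05*ax[:,2])-[w/2,h/2]).astype(int)
        b=cv2.resize(I[y0:y0+h,x0:x0+w],(400,300),interpolation=cv2.INTER_CUBIC); b=np.clip(b.astype(float)*3,0,255).astype(np.uint8)
        for P,c in((p,(255,0,0)),(p+.04*ax[:,1],(0,255,0)),(p-.04*ax[:,1],(0,255,0)),(p-.073*ax[:,2],(255,0,255))):
            cv2.circle(b,tuple(int(v) for v in (proj("scene",P)-[x0,y0]+.5)*400/120),3,c,-1)
        row.append(b)
    print(env.get_qpos(),ax[:,1],env.get_finger_gap())
    out.append(np.hstack(row))
cv2.imwrite("pics/g7.png",np.vstack(out)[:,:,::-1])
E
```

```text
[-0.0001  0.3337  0.4383  1.6754 -0.      1.5708] [ 1.     -0.0001 -0.0001] 0.07996897088742708
[0.     0.3337 0.4383 1.6754 0.     0.    ] [-0.  1.  0.] 0.08005526620946807
```

View pics/g7.png

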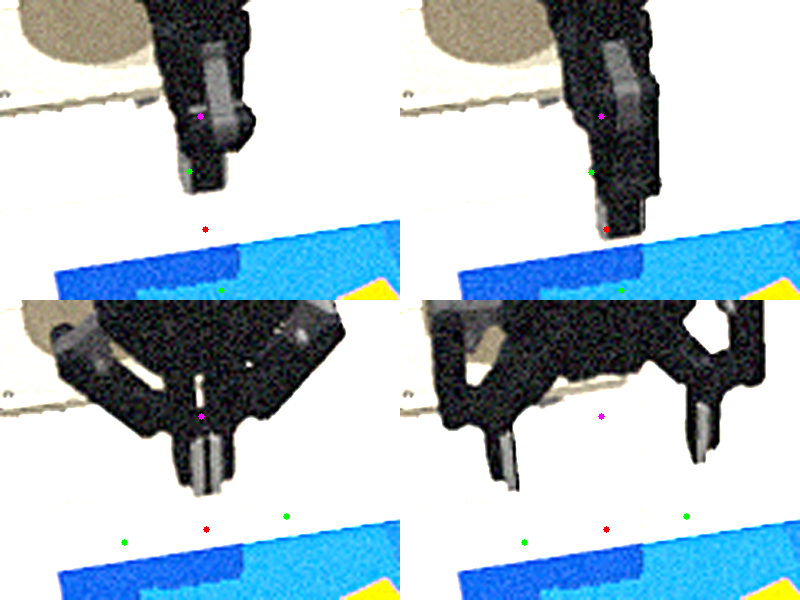

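This is clear now. The bottom panels show the fingers symmetric about the tool axis and closing along tool y as expected. The closed tips end at (205,493), while the projected TCP is at (206,530), so the fingertips really are about 25–30 mm short along tool z. I'll measure that offset precisely by touch.

```bash
python3 - <<'E'
from h import *
q=down(0); env.move_ptp([.50,.11,.05],q)
for g in(.0,.006,.022,.04):
    env.grip(g); env.move_l([.50,.11,-.015],.12); 
    h=env.move_l([.50,.11,-.045],.015,max_force=2.5)
    print(g,h,env.get_tcp_pos()[2],env.get_force()[2]); env.move_l([.50,.11,.0],.1)
print(env.get_time())
env.move_l([.5,.11,.2],.25)
E
```

```text
0.0 True -0.03063619156187588 5.227766639434908
0.006 True -0.030386052713077885 4.804039928532764
0.022 True -0.03054017837524542 4.75294811165155
0.04 True -0.03203981137110634 4.364268097715367
39.3083
```

```bash
python3 - <<'E'
from h import *
env.grip(0)
t=np.radians(50); P=np.array([.50,.05,.30])
best=None
for s in(1,-1):
  for ys in ([1,0,0],[-1,0,0]):
    z=[0,s*np.sin(t),-np.cos(t)]; q=frame(z,ys); j=env.ik(P,q); print(s,ys,j)
    if j is not None and best is None: best=(np.array(z),q)
z,q=best
I0=None
env.move_ptp(P,q); p=np.array(env.get_tcp_pos()); ax=q2m(np.array(env.get_orientation())); z=ax[:,2]; y=ax[:,1]
I1=env.grab_frame("scene").astype(int)
env.move_ptp([.35,-.1,.40],down(0)); I0=env.grab_frame("scene").astype(int)
I1b=I1
m=((abs(I1-I0).max(2)>25)&(I1.max(2)<60))
yy,xx=np.nonzero(m); u=proj("scene",p); d=proj("scene",p)-proj("scene",p-.05*z); L=np.linalg.norm(d); d/=L; n=np.array([-d[1],d[0]])
X=np.c_[xx,yy]-u; al=X@d; la=X@n; k=(abs(la)<14)&(abs(al)<60)
h=np.histogram(al[k],bins=np.arange(-40,12,1))
print(list(zip(h[1][:-1].astype(int),h[0])))
k2=k&(al>np.percentile(al[k],99)-6); print("lateral of tip",la[k2].mean())
for nm,Q in(("tool offset",p-.030*z),("z offset",p+[0,0,.03])):
    v=proj("scene",Q)-u; print(nm,"along",v@d,"lateral",v@n)
print("px/mm",L/50)
E
```

```text
1 [1, 0, 0] [-0.3908  0.4184  0.181   1.7595  0.7871  1.0008]
1 [-1, 0, 0] [-0.3908  0.4184  0.181   1.7595  0.7871 -2.1408]
-1 [1, 0, 0] [ 0.5492  0.5396  0.3575  1.9452 -0.712   2.3317]
-1 [-1, 0, 0] [ 0.5492  0.5396  0.3575  1.9452 -0.712  -0.8099]
[(np.int64(-40), np.int64(25)), (np.int64(-39), np.int64(24)), (np.int64(-38), np.int64(25)), (np.int64(-37), np.int64(23)), (np.int64(-36), np.int64(22)), (np.int64(-35), np.int64(22)), (np.int64(-34), np.int64(19)), (np.int64(-33), np.int64(21)), (np.int64(-32), np.int64(17)), (np.int64(-31), np.int64(13)), (np.int64(-30), np.int64(10)), (np.int64(-29), np.int64(13)), (np.int64(-28), np.int64(13)), (np.int64(-27), np.int64(12)), (np.int64(-26), np.int64(11)), (np.int64(-25), np.int64(11)), (np.int64(-24), np.int64(13)), (np.int64(-23), np.int64(11)), (np.int64(-22), np.int64(11)), (np.int64(-21), np.int64(10)), (np.int64(-20), np.int64(12)), (np.int64(-19), np.int64(13)), (np.int64(-18), np.int64(10)), (np.int64(-17), np.int64(10)), (np.int64(-16), np.int64(11)), (np.int64(-15), np.int64(8)), (np.int64(-14), np.int64(4)), (np.int64(-1
[... 167 characters left out ...]
np.int64(-7), np.int64(0)), (np.int64(-6), np.int64(0)), (np.int64(-5), np.int64(0)), (np.int64(-4), np.int64(0)), (np.int64(-3), np.int64(0)), (np.int64(-2), np.int64(0)), (np.int64(-1), np.int64(0)), (np.int64(0), np.int64(0)), (np.int64(1), np.int64(0)), (np.int64(2), np.int64(0)), (np.int64(3), np.int64(0)), (np.int64(4), np.int64(0)), (np.int64(5), np.int64(0)), (np.int64(6), np.int64(0)), (np.int64(7), np.int64(0)), (np.int64(8), np.int64(0)), (np.int64(9), np.int64(0)), (np.int64(10), np.int64(0))]
lateral of tip 1.0974755391436342
tool offset along -14.599448340833565 lateral 5.861977570020827e-14
z offset along -5.356842458382734 lateral -11.774565434006977
px/mm 0.49423919449900905
```

Confirmed: it is a pure tool-axis offset. The tips sit 30 mm behind the reported TCP (tip at -14.5 px along the axis and 1 px lateral, where a tool offset predicts -14.6 and 0). I'll compensate for it and pick up board 1.

```bash
cat >> h.py <<'E'
OFF=.0303   # true finger tips lie this far behind the reported TCP
def cmd(tip,q): return np.array(tip)+OFF*q2m(np.array(q))[:,2]
def ptp(tip,q): env.move_ptp(cmd(tip,q),q)
def lin(tip,q,v=.15,f=None): return env.move_l(cmd(tip,q),v,orientation=q,max_force=f)
def tip(): return np.array(env.get_tcp_pos())-OFF*q2m(np.array(env.get_orientation()))[:,2]
def grab(i):
    b=btop(i); g=b-.032*BZ
    pts=[g+.12*BZ,g]; q=pick([cmd(p,q0) for p in pts for q0 in [frame(-BZ,BY)]],[frame(-BZ,BY),frame(-BZ,-BY)])
    env.grip(.022,50); ptp(pts[0],q)
    hit=lin(g,q,.12,15); env.grip(0,50)
    print("grab",i,hit,"err",tip()-g,"gap",env.get_finger_gap(),env.get_gripper_force())
    return g,q
def place(i,g,q,dx=0.):
    y=(-.068,-.034,0,.034,.068)[i]
    lin(g+.06*BZ,q,.12); lin(g+.06*BZ+.12*Z,q,.25)
    T=[rack(dx,y,.24),rack(dx,y,.07)]
    qd=pick([cmd(t,down(RY+np.pi/2)) for t in T],[down(RY+np.pi/2),down(RY-np.pi/2)])
    ptp(T[0],qd); print("gap",env.get_finger_gap())
    lin(rack(dx,y,.140),qd,.2)
    hit=lin(rack(dx,y,.066),qd,.06,12); print("seated",hit,"tip z",tip()[2],env.get_force(),"gap",env.get_finger_gap())
    env.grip(.018); lin(rack(dx,y,.22),qd,.25); print("t",env.get_time())
E
python3 - <<'E'
from h import *
g,q=grab(1)
if env.get_finger_gap()>.003: place(1,g,q)
I=env.grab_frame("top"); cv2.imwrite("pics/top8.png",I[:,:,::-1])
E
```

```text
grab 1 False err [0.0008 0.0006 0.0013] gap 0.00409820214322073 51.105929017066956
gap 0.0040155928853570205
seated True tip z 0.07160440246196001 [-0.0267 -0.4362  3.6184] gap 0.004056242108949417
t 51.7083
```

Board 1 is seated: tip z is 71.6 mm against about 71.3 expected. Now the other two.

```bash
python3 - <<'E'
from h import *
for i in(2,4):
    g,q=grab(i)
    if env.get_finger_gap()<.003: print("missed"); break
    place(i,g,q)
env.move_ptp([.35,.25,.35],env.get_orientation())
I=env.grab_frame("top"); S=env.grab_frame("scene")
a=cv2.resize(I[190:275,345:520],(800,388),interpolation=cv2.INTER_CUBIC)
b=cv2.resize(S[255:365,120:310],(366,212),interpolation=cv2.INTER_CUBIC)
c=cv2.resize(I[150:330,170:350],(212,212))
r=np.zeros((212,800,3),np.uint8); r[:,:366]=b; r[:,380:592]=c
cv2.imwrite("pics/v9.png",np.clip(np.vstack([a,r]).astype(float)*1.5,0,255).astype(np.uint8)[:,:,::-1])
print("pin",*pinpose(I))
for st,c,m in blobs(I,(50,60,20),(95,255,255),8):
    if 380<c[0]<500 and 190<c[1]<270: print(st,c)
for st,c,m in blobs(I,(0,180,90),(3,255,255)):
    if 350<c[0]<520: K=onz("top",c,.15); k=RR.T@(K[:2]-RO)-[-.028,-.128]; print("bar",np.arctan2(-k[0],k[1]))
E
```

```text
grab 2 False err [0.001  0.0007 0.0016] gap 0.004127022418512828 51.39231562614441
gap 0.003887183522846912
seated True tip z 0.07188341599633456 [-0.8984 -0.8445  4.4771] gap 0.0043537156050559075
t 60.925
grab 4 False err [0.0007 0.0006 0.0015] gap 0.004342729571151403 51.12000524997711
gap 0.0043182028190466145
seated True tip z 0.07190022069231006 [-0.3425 -1.5171  3.9981] gap 0.004258441335487119
t 69.85
pin [0.4094 0.013  0.022 ] -1.2675534869860028 -1.2284559979033722 146 53 [np.float64(0.028829827288404997), np.float64(0.02341307721997288)]
bar 0.9848303330386993
```

View pics/v9.png

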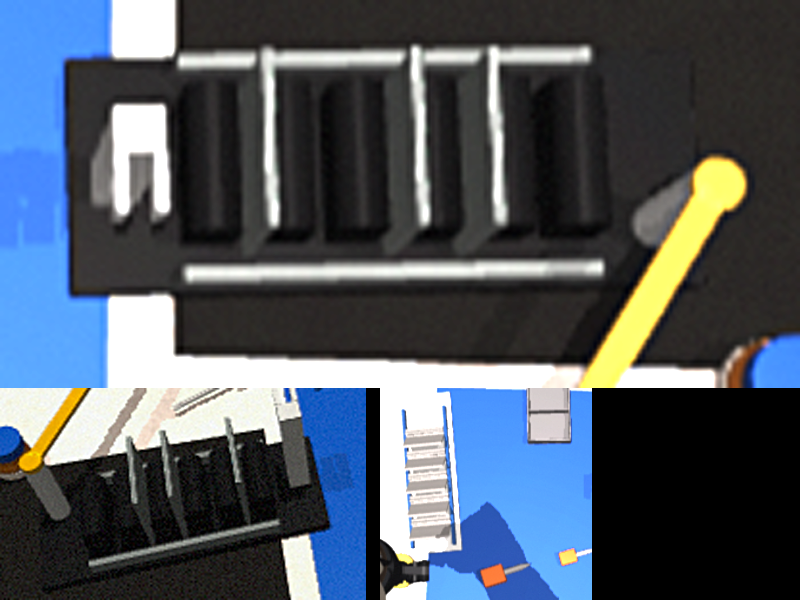

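The boards stand upright in slots 2, 3 and 5, with top edges at crop x≈268, 420 and 497. The stand is empty, and the pin has been knocked to about (0.409,0.013). I'll check centring numerically.

```bash
python3 - <<'E'
from h import *
I=env.grab_frame("top"); g=I.min(2).astype(float)
for i,y in((1,-.034),(2,0),(4,.068)):
    prof=[]
    xs=np.arange(-.060,.0601,.001)
    for x in xs:
        u=proj("top",rack(x,y,.102)); c=int(round(u[0]));r=u[1]
        r0=int(np.floor(r));f=r-r0
        prof.append(max((1-f)*g[r0,k]+f*g[r0+1,k] for k in range(c-3,c+4)))
    prof=np.array(prof); k=prof>.5*(np.median(prof[40:80])+20); ii=np.flatnonzero(k[:])
    # contiguous run through the middle
    a=b=60
    while a>0 and k[a-1]: a-=1
    while b<120 and k[b+1]: b+=1
    cols=[]
    for x in(-.03,.03):
        u=proj("top",rack(x,y,.102));r=int(round(u[1]));c=int(round(u[0]));w=g[r,c-4:c+5]-30;w=np.clip(w,0,None);P=onz("top",[(w*np.arange(c-4,c+5)).sum()/w.sum(),r],.102);cols.append((RR.T@(P[:2]-RO))[1])
    print(i,"x ends",xs[a],xs[b],"y",cols,prof[::6].astype(int))
E
```

```text
1 x ends -0.04099999999999998 0.03800000000000009 y [np.float64(-0.033606281390850305), np.float64(-0.03455012467793028)] [135  29  37  87 155 186 169 164 163 166 154 154 184 167 172 159 169  24
  26  26  27]
2 x ends -0.04099999999999998 0.03900000000000009 y [np.float64(-0.00014719479595560092), np.float64(-6.081006891562636e-07)] [131  30  42  89 173 155 154 192 170 174 161 168 156 152 158 178 177  26
  27  27  27]
4 x ends -0.04099999999999998 0.03900000000000009 y [np.float64(0.06640421714326016), np.float64(0.06633331350265506)] [131  38  43  77 173 159 158 152 196 174 180 159 173 168 174 150 149  27
  26  26  26]
```

All boards are centred within about 1 mm. Now I'll close the bar, gripping the knob properly this time.

```bash
python3 - <<'E'
from h import *
th0=.985; ang=np.linspace(th0,0.0,9)
Q=[down(RY+.5),down(RY+.5+np.pi)]
q=pick([cmd(knob(t,z),Q[0]) for t,z in((th0,.23),(th0,.119),(.5,.119),(0,.119))],Q)
env.grip(.04,40); ptp(knob(th0,.23),q); lin(knob(th0,.1185),q,.15,15); env.grip(0,40)
print("gap",env.get_finger_gap(),tip(),env.get_force())
if env.get_finger_gap()>.01:
    for t in ang[1:]: lin(knob(t,.1185),q,.10)
    print("F at 0",env.get_force())
    h=lin(knob(-.03,.1185),q,.03,12); print("stop",h,env.get_force(),tip()-knob(0,.1185))
    env.grip(.04); lin(knob(0,.23),q,.2)
env.move_ptp([.35,.25,.35],q)
I=env.grab_frame("top"); cv2.imwrite("pics/top10.png",I[:,:,::-1])
for st,c,m in blobs(I,(0,180,90),(3,255,255)):
    if 350<c[0]<520: K=onz("top",c,.15); k=RR.T@(K[:2]-RO)-[-.028,-.128]; print("bar",np.arctan2(-k[0],k[1]),k)
print("pin",*pinpose(I),env.get_time())
E
```

```text
gap 0.014749920024556148 [ 0.417  -0.2555  0.1197] [1.221  0.7514 4.6354]
F at 0 [0.933  1.5266 4.766 ]
stop True [-1.6108  0.8334  5.7005] [0.0025 0.0002 0.0008]
bar 0.0004695075722827126 [-0.0001  0.1403]
pin [0.4093 0.0132 0.022 ] -1.266275533438837 -1.2587689927287224 147 53 [np.float64(0.028834189728938763), np.float64(0.023099985067859718)] 83.7167
```

The bar is closed (0.0005 rad). Now the pin: I'll re-measure, grasp it by the head, and take it to the pre-insert pose.

```bash
python3 - <<'E'
from h import *
I=env.grab_frame("top"); head,a0,ang,A,n,e=pinpose(I); print(head,a0,ang,e)
H=head[:2]; fin=RY-np.pi/2; zt=.005
best=None
for s in(np.pi/2,-np.pi/2):
    q1,q2=down(ang+s),down(fin+s)
    P=[(np.r_[H,.12],q1),(np.r_[H,zt],q1),(rack(-.028,.21,.16),q2),(rack(-.028,.150,.12),q2)]
    J=[env.ik(cmd(p,q),q) for p,q in P]; print(s,[None if j is None else j[5] for j in J])
    if all(j is not None for j in J) and (best is None or abs(J[0][5])<best[0]): best=(abs(J[0][5]),q1,q2)
_,q1,q2=best
env.grip(.05,40); ptp(np.r_[H,.12],q1); print("over",env.get_force())
h=lin(np.r_[H,zt],q1,.10,10); print(h,tip(),env.get_force())
env.grip(0,60); print("gap",env.get_finger_gap(),env.get_gripper_force(),tip())
tz=tip()[2]; np.save("pin.npy",np.r_[.012-tz,q2]); 
lin(np.r_[H,.17],q1,.15); print("gap",env.get_finger_gap())
T=rack(-.028,.204,.130-(.012-tz)); ptp(T+[0,0,.03],q2); lin(T,q2,.08); env.wait(.3)
print("target",T,"tip err",tip()-T,"gap",env.get_finger_gap(),env.get_force(),env.get_time())
S=env.grab_frame("scene"); I=env.grab_frame("top")
a=cv2.resize(S[195:255,220:300],(533,400),interpolation=cv2.INTER_CUBIC);b=cv2.resize(I[190:250,330:390],(267,267));
b=cv2.copyMakeBorder(b,0,133,0,0,cv2.BORDER_CONSTANT)
for n,x0,y0,k,im in(("scene",220,195,533/80,a),("top",330,190,267/60,b)):
    for P in(rack(-.028,.139,.130),rack(-.028,.153,.130),rack(-.028,.189,.130)):
        cv2.circle(im,tuple(int(v) for v in (proj(n,P)-[x0,y0]+.5)*k),2,(255,0,0),-1)
cv2.imwrite("pics/v11.png",np.hstack([a,b])[:,:,::-1])
E
```

```text
[0.4093 0.0131 0.022 ] -1.2644271750589924 -1.2284559979033722 [np.float64(0.028829827288404997), np.float64(0.02341307721997288)]
1.5707963267948966 [np.float64(1.260496064424081), np.float64(1.260496064424081), np.float64(1.5520130031241468), np.float64(1.4380601816110232)]
-1.5707963267948966 [np.float64(-1.8810965891657125), np.float64(-1.8810965891657125), np.float64(-1.5895796504656463), np.float64(-1.7035324719787706)]
over [-0.0901 -0.3728  0.2629]
False [0.4099 0.0131 0.0055] [ 0.7491  0.464  -0.09  ]
gap 0.02254991579568902 59.436213970184326 [0.4101 0.0132 0.0057]
gap 0.02245754428227511
target [0.5232 0.0038 0.1237] tip err [0.0004 0.     0.0005] gap 0.02274704967823685 [ 0.1238 -0.7294 -0.2496] 90.6167
```

View pics/v11.png

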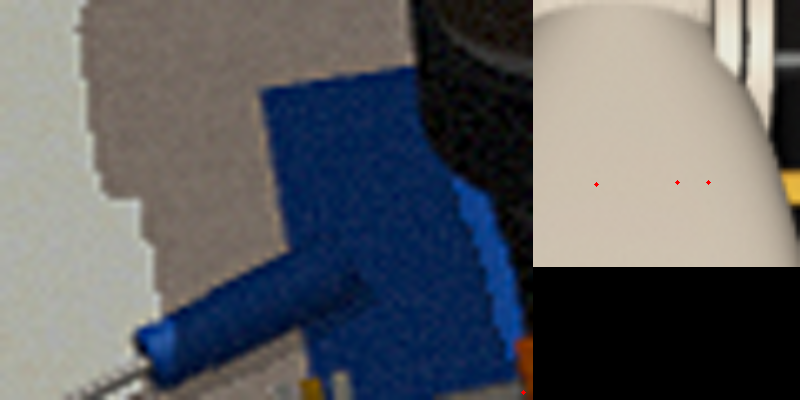

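That crop was framed poorly: it shows mostly the screwdriver, with the orange head at the right edge at (525,360). The grip is sound (gap 22.5 mm, tip error 0.5 mm), so I'll insert with force feedback.

```bash
python3 - <<'E'
from h import *
d=np.load("pin.npy"); az,q=d[0],d[1:]
f0=np.array(env.get_force()); X=np.array(proj("scene",rack(-.028,.204,.13))); print(X)
e=tip()-rack(-.028,.204,.130-az); print(e)
for y in(.190,.182,.176,.170,.164,.159,.156):
    h=lin(rack(-.028,y,.130-az)-[e[0],0,e[2]],q,.03,12)
    F=RR.T@(np.array(env.get_force())-f0)[:2]; t=tip(); r=RR.T@(t[:2]-RO)
    print(y,h,"tip rack",r,t[2],"F rack",F,env.get_force()[2]-f0[2],"M",np.array(env.get_wrist_torque()))
    if h: break
E
```

```text
[305.4363 251.9825]
[ 0.0002 -0.      0.0003]
0.19 False tip rack [-0.0282  0.1898] 0.12342258454596533 F rack [-0.623  -0.4575] 0.7167501319550924 M [ 0.0819 -0.0028 -0.002 ]
0.182 False tip rack [-0.0281  0.1818] 0.12350315742092692 F rack [-0.576  -1.2969] 1.6864901725222645 M [-0.0487 -0.0689  0.0612]
0.176 False tip rack [-0.0272  0.1755] 0.12378115326684949 F rack [ 2.645  -1.3331] 0.7663964932965501 M [-0.1438 -0.6882  0.1374]
0.17 False tip rack [-0.0272  0.1699] 0.12382991875656028 F rack [3.5016 0.7481] 0.4356024744747342 M [ 0.3988 -1.04    0.1309]
0.164 False tip rack [-0.0272  0.164 ] 0.12381840522333137 F rack [4.2247 0.9144] -0.28007709278186477 M [ 0.4198 -1.0759  0.1649]
0.159 False tip rack [-0.0272  0.1591] 0.12382355928097345 F rack [4.5862 1.3499] 1.3321772873572255 M [ 0.4722 -1.0806  0.1601]
0.156 False tip rack [-0.0271  0.1562] 0.12385544666038087 F rack [5.3799 1.3547] -0.2993595715191424 M [ 0.4763 -1.0691  0.1343]
```

The pin is through and sliding. A lateral reaction of about 5 N puts the hole roughly 1 mm to +x, so I'll shift by that and seat the head.

```bash
python3 - <<'E'
from h import *
d=np.load("pin.npy"); az,q=d[0],d[1:]
z=.130-az
lin(rack(-.0270,.156,z),q,.02)
for y in(.153,.151,.149,.147,.145):
    h=lin(rack(-.0270,y,z),q,.02,15); t=tip(); r=RR.T@(t[:2]-RO); F=np.array(env.get_force())
    print(y,h,r,t[2],RR.T@F[:2],F[2],env.get_finger_gap())
    if h or (RR.T@F[:2])[1]>10: break
print(env.get_time())
E
```

```text
0.153 False [-0.0271  0.1541] 0.12372067318272498 [3.7418 4.9467] 0.19036781325504587 0.022615549479278848
0.151 False [-0.0271  0.154 ] 0.12378054096747124 [ 3.1063 10.5023] 1.5705694552078726 0.023107893157862318
94.1667
```

The head stopped at y=0.154, exactly the seated position, with the force rising. One firmer push, then release and verify.

```bash
python3 - <<'E'
from h import *
d=np.load("pin.npy"); az,q=d[0],d[1:]; z=.130-az
print(lin(rack(-.027,.147,z),q,.02,12)); print(RR.T@np.array(env.get_force())[:2],RR.T@(tip()[:2]-RO))
t=tip(); lin(np.r_[t[:2],z],q,.02)
env.grip(.036); lin(np.r_[t[:2],.25],q,.12); print(env.get_force())
env.move_ptp([.35,.28,.35],down(0)); 
I=env.grab_frame("top");S=env.grab_frame("scene")
for st,c,m in blobs(I,(4,140,100),(16,255,255),40):
    P=onz("top",c,.141); 
    if 300<c[0]<400:
        r=np.argwhere(m); print("head",c,st,RR.T@(P[:2]-RO),"y edges",[ (RR.T@(onz("top",[x,c[1]],.142)[:2]-RO))[1] for x in(st[0]-.5,st[0]+st[2]-.5)])
for st,c,m in blobs(I,(0,180,90),(3,255,255)):
    if 350<c[0]<520: K=onz("top",c,.15); k=RR.T@(K[:2]-RO)-[-.028,-.128]; print("bar",np.arctan2(-k[0],k[1]))
a=cv2.resize(I[190:270,340:520],(800,356),interpolation=cv2.INTER_CUBIC)
b=cv2.resize(S[205:325,110:320],(420,240),interpolation=cv2.INTER_CUBIC)
c=cv2.resize(I[130:370,70:440],(370,240))
cv2.imwrite("pics/v12.png",np.clip(np.vstack([a,np.hstack([b,c,np.zeros((240,10,3),np.uint8)])]).astype(float)*1.4,0,255).astype(np.uint8)[:,:,::-1]); print(env.get_time())
E
```

```text
True
[0.5831 1.3965] [-0.027   0.1543]
[ 0.2696 -0.3849  0.8448]
head [361.0854 230.4724] [354 224  15  14 199] [-0.0297  0.1555] y edges [np.float64(0.17040481204977156), np.float64(0.14106218477168372)]
bar 0.0004695075722827126
97.6917
```

View pics/v12.png

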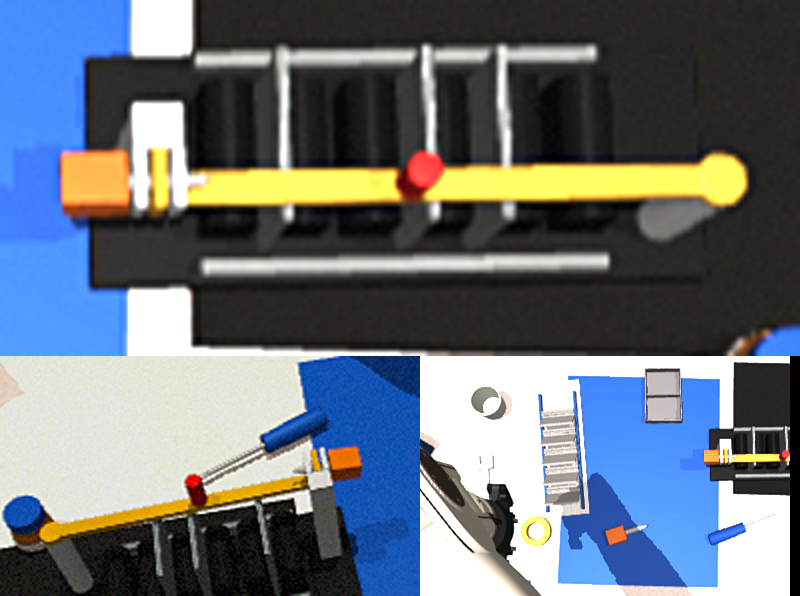

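The picture shows the bar over all three boards, the lug in the fork, and the pin through with its orange head at crop (95,183) against the fork at x≈131. The measured edge is within a pixel of seated. To be sure, I'll nudge the back of the head with closed fingers.

```bash
python3 - <<'E'
from h import *
d=np.load("pin.npy"); q=d[1:]
env.grip(0); ptp(rack(-.028,.215,.20),q); lin(rack(-.028,.205,.121),q,.15)
for i in range(2):
    f0=np.array(env.get_force()); h=lin(rack(-.028,.165,.121),q,.02,14)
    print(h,"y",(RR.T@(tip()[:2]-RO))[1],"dF",np.array(env.get_force())-f0); lin(rack(-.028,.205 if i else .19,.121),q,.1)
lin(rack(-.028,.205,.25),q,.2); env.move_ptp([.35,.28,.35],down(0))
I=env.grab_frame("top")
for st,c,m in blobs(I,(4,140,100),(16,255,255),40):
    if 300<c[0]<400: print("head",c,st)
print(env.get_time()); env.hand_in()
E
```

```text
True y 0.182287185998703 dF [-0.2299  2.7186  1.183 ]
True y 0.1822356775709744 dF [-0.8081  2.6845  1.6297]
head [361.0854 230.4724] [354 224  15  14 199]
104.9167
the job is handed in; nothing more can be done
```

The job was handed in at about 105 s. The three boards stand in slots 2, 3 and 5, the bar is closed with its lug in the fork, and the pin is pushed through until its head stopped at the fork. A final nudge on the head did not move it.

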